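Show a customer the red car and its box

TASK

Press the green call button to get the customer's attention and let it come up again. Then point straight down at the middle of the roof of the red toy car on the plinth, fingertips two or three centimetres above it, for two seconds, and after that point in the same way for two seconds at the middle of the top of the red window box it is sold in, and finish still pointing there. Touch and move none of the toys, boxes or the plinth, and pass well above the other cars and the yellow box rather than dipping down over them.

Things in the scene. Friction and masses are not known exactly. Their poses are not given: they have to be found in the camera images.
- chime (a joint): travel of the green call button in its white housing, m: 0 up, 0.006 fully pressed; it counts as pressed beyond 0.004. A spring pushes it back up; fully down takes 5 N straight down.
- chime_top (a point): centre of the top face of the round green call button (40 mm across), 22 mm above the counter when up, which moves down with it; its white round housing is 56 mm across and 12 mm high, fixed; it stands alone on the counter, to the robot's left of the toys.
- plinth: fixed grey display plinth with a blue edge, 120 mm (x) by 330 mm (y), 20 mm high, on which the three cars stand about 110 mm apart in a row along its y. Origin: the centre of its underside.
- car_red: The red toy car, 100 mm long (x), 42 mm wide (y), 36 mm high, black windows and wheels, loose on the grey plinth, about 0.15 kg. Its origin is the centre of its underside (on the plinth's top); the bonnet points to its -x, z is up.
- car_red_roof (a point): centre of the roof of the red car, 36 mm above its origin; its z is up.
- car_yellow: The yellow toy car, 100 mm long (x), 42 mm wide (y), 36 mm high, black windows and wheels, loose on the grey plinth, about 0.15 kg. Its origin is the centre of its underside (on the plinth's top); the bonnet points to its -x, z is up.
- car_yellow_roof (a point): centre of the roof of the yellow car, 36 mm above its origin; its z is up.
- car_blue: The blue toy car, 100 mm long (x), 42 mm wide (y), 36 mm high, black windows and wheels, loose on the grey plinth, about 0.15 kg. Its origin is the centre of its underside (on the plinth's top); the bonnet points to its -x, z is up.
- car_blue_roof (a point): centre of the roof of the blue car, 36 mm above its origin; its z is up.
- box_red: The red window box, 60 mm (x) by 140 mm (y), 70 mm high, loose on the counter behind the plinth, with red base, ends and top edges and clear plastic between them (solid to the touch) through which a packed red car is seen. Its origin is the centre of its underside.
- box_red_top (a point): centre of the top of the red window box, 70 mm above its origin; its z is up.
- box_yellow: The yellow window box, 60 mm (x) by 140 mm (y), 70 mm high, loose on the counter behind the plinth, with yellow base, ends and top edges and clear plastic between them (solid to the touch) through which a packed yellow car is seen. Its origin is the centre of its underside.
- box_yellow_top (a point): centre of the top of the yellow window box, 70 mm above its origin; its z is up.
Mind the look-alikes: they are no part of the job. Of the things that look like the part that bears chime, the smallest one is meant.

How it is judged (in metres and radians):
On the way, in this order (a step that is already met when the one before it is completed fails the run):
1. the green call button is pressed (value of joint chime above 0.004 m), for 0.05 s.
2. the tool points down at the red car for 1.5 s, TCP within 25 mm sideways of the roof's middle and 20 to 75 mm above it, the button up again (horizontal distance between the grasp point and car_red_roof below 0.025 m and z of the grasp point in the frame of car_red_roof between 0.02 and 0.075 m and angle between the grasp point's own z axis and vertical above 2.35 rad and value of joint chime below 0.0015 m), for 1.5 s.
3. the tool points down at the red box for 1.5 s, TCP within 30 mm sideways of the middle of its top and 20 to 75 mm above it (horizontal distance between the grasp point and box_red_top below 0.03 m and z of the grasp point in the frame of box_red_top between 0.02 and 0.075 m and angle between the grasp point's own z axis and vertical above 2.35 rad and value of joint chime below 0.0015 m), for 1.5 s.
At the end, for the whole second after the job is handed in: The tool still points down (within about 45 degrees) at the red box, its TCP within 30 mm sideways of the middle of the box's top and 20 to 75 mm above it; the button is up (under 1.5 mm) and every car and box is within 6 mm of where it stood (all of step 3 and distance of each of car_red, car_yellow, car_blue, box_red, box_yellow from where it was at the start of the episode below 0.006 m); the robot touches nothing.
It fails at once if a car, a box or the plinth is touched (contact force between any of the fingers, the arm and car_red above 0.5 N or contact force between any of the fingers, the arm and car_yellow above 0.5 N or contact force between any of the fingers, the arm and car_blue above 0.5 N or contact force between any of the fingers, the arm and box_red above 0.5 N or contact force between any of the fingers, the arm and box_yellow above 0.5 N or contact force between any of the fingers, the arm and plinth above 0.5 N).
It fails at once if a car or box is moved by more than 6 mm, or lifted (not (distance of car_red from where it was at the start of the episode below 0.006 m) or not (distance of car_yellow from where it was at the start of the episode below 0.006 m) or not (distance of car_blue from where it was at the start of the episode below 0.006 m) or not (distance of box_red from where it was at the start of the episode below 0.006 m) or not (distance of box_yellow from where it was at the start of the episode below 0.006 m)).
It fails at once if the tool dips over another car or the yellow box (TCP within 20 mm sideways of the middle of its top and less than 45 mm above it) ((horizontal distance between the grasp point and car_yellow_roof below 0.02 m and z of the grasp point in the frame of car_yellow_roof below 0.045 m) or (horizontal distance between the grasp point and car_blue_roof below 0.02 m and z of the grasp point in the frame of car_blue_roof below 0.045 m) or (horizontal distance between the grasp point and box_yellow_top below 0.02 m and z of the grasp point in the frame of box_yellow_top below 0.045 m)).
It also fails if it takes over 56 s, if anything falls off the work surface, if the arm or the gripper's body presses on something with over 40 N, if the wrist force passes 120 N, or if a joint passes its speed limit or range.

ROBOT

A 7-joint arm with a two-finger parallel gripper is mounted at the origin on the work surface. World frame = base frame: x ahead of the robot, y to its left, z up, the work surface at z = 0. Lengths are in mm, angles in rad, forces in N, time in s.
With the tool pointing down it reaches from about 425 to 1025 mm from the base axis. Payload 9.4 kg.
Tool frame: the origin (TCP) lies between the finger pads, 19 mm behind the fingertips; this is the grasp point; z points along the fingers, y is the line along which they close (so a half turn about z gives the same grasp; the last joint's range is limited). The gripper opens to 93 mm and grips with 3 to 60 N. Pads are 15 mm wide; open, the fingers measure 128 mm over their backs; the gripper's body (75 mm by 188 mm) begins 65 mm behind the grasp point.
Start: joints at [-0.077, 0.599, -0.003, 1.599, 0.002, 0.943, -0.08], TCP at [724.999, -0.007, 237.418] pointing down, gripper open.
Joint ranges: [-2.57, 2.57], [-0.35, 1.97], [-1.29, 1.29], [0.11, 2.56], [-1.05, 4.19], [0.11, 1.86], [-2.63, 2.63]. Speed limits (rad/s): [2.22, 2.22, 3.01, 3.01, 3.14, 3.14, 3.14].

INTERFACE

Orientations are given as [roll, pitch, yaw] about the fixed x, y, z axes, in that order (R = Rz(yaw) Ry(pitch) Rx(roll)).
In Python, from rig import readout, camera, arm gives the robot as it stands.
- The arm moves only by the shell command python3 -m jog 'ROWS' [FORCE]. ROWS is JSON, a list of rows, each an object of numbers: "tx", "ty", "tz": the shift along the tool's x, y, z in units of 50 mm (1.0 is 50 mm); "wx", "wy", "wz": the turn, a rotation vector about the tool's x, y, z in units of 6 degrees (1.0 is 6 degrees); "fingers": the finger opening in mm, from 0 to 93. A call has 1 to 8 rows; each row shifts and turns the commanded pose from where the row before left it, along the tool's axes as they then stand; what a row does not reach is not made up. A row lasts 1/10 s, in which the tool goes at most 50 mm and 8.59 degrees, less where a joint would pass 70% of its speed; a pose out of reach is approached as far as the arm can. A call is refused whole if a number of a shift passes 1 or a number of a turn 1, either way. A call with a gripper value outside its range is refused whole. The fingers move at their own pace and stop on an object; FORCE is the grip in N (left out, the last holds). Time passes only in rows, so rows that do not move let the fingers close. It gives the time, the measured TCP pose, the force, the opening and the grip force at its end, in the units of the state.
- readout.get_state(): the state, without advancing time (a new reading comes with each control period).
- camera(name): name is "scene" or "side" or "wrist"; returns a dict with "image" (420x560x3 uint8, red, green, blue), "fx", "fy", "cx", "cy" (pixels), "extrinsics" (4x4, takes a point from camera to world coordinates). Camera axes: x right, y down, z forward; pixel columns grow to the right and rows downward; lengths in mm; the calibration is good to about 2 mm. A picture is of the moment at which its call begins. There is no depth.
- arm.hand_in(): hands the job in; it is judged then, once.
The state is a dict: "t": time; "joint_positions": joint angles; "dq": joint speeds; "tau": joint torques, N m; "tcp_pos": TCP position; "ee_rot": TCP orientation; "force": force on the tool from outside, world axes, zero at the start; "ft_torque": the same for the moment, N m; "width": finger opening in mm; "gripper_force": force on a finger pad.
Only numpy, scipy, OpenCV 4.12 (cv2) and the standard library are available. Lean on these libraries where they do the work, as an engineer would, in place of code of your own. Each camera call takes 0.05 s, during which the arm holds its last target. There are 200 camera calls.

## Working session

There is one attempt and no reset: what is moved stays moved. The work goes in short steps, Python scripts to look and compute and a shell command to move; the robot and the scene stay as the last step left them, time stands still between calls to the robot, and variables do not carry over. Pictures are saved under pics/ and viewed, at most 10 in all, crops included, and the job is handed in when it is done.

```bash
mkdir -p pics
cat > h.py <<'E'
import numpy as np, cv2
from rig import readout, camera, arm
def ray(c,u,v):
    E=np.array(c["extrinsics"]); d=E[:3,:3]@np.array([(u-c["cx"])/c["fx"],(v-c["cy"])/c["fy"],1]); return E[:3,3],d
def plane(c,u,v,z):
    o,d=ray(c,u,v); return (o+d*(z-o[2])/d[2])[:2]
def proj(c,p):
    E=np.linalg.inv(np.array(c["extrinsics"])); q=E[:3,:3]@np.array(p)+E[:3,3]; return q[0]/q[2]*c["fx"]+c["cx"],q[1]/q[2]*c["fy"]+c["cy"]
E
python3 - <<'E'
from h import *
import pickle
cs={n:camera(n) for n in("scene","side")}
pickle.dump(cs,open("c.pkl","wb"))
for n,c in cs.items():
    cv2.imwrite(f"pics/{n}.png",cv2.cvtColor(c["image"],cv2.COLOR_RGB2BGR)); print(n,np.round(c["extrinsics"],2).tolist())
s=readout.get_state();print(s["t"],s["tcp_pos"],s["ee_rot"])
E
```

```text
scene [[0.0, 0.69, -0.73, 1209.97], [1.0, -0.02, -0.01, 74.95], [-0.02, -0.73, -0.69, 709.23], [0.0, 0.0, 0.0, 1.0]]
side [[-0.79, -0.41, 0.45, 60.99], [-0.61, 0.55, -0.57, 665.05], [-0.02, -0.73, -0.69, 751.73], [0.0, 0.0, 0.0, 1.0]]
0.1 [ 7.24578905e+02 -5.86309652e-03  2.36662697e+02] [-3.14019774e+00  1.13593373e-04  1.57085744e+00]
```

View pics/scene.png

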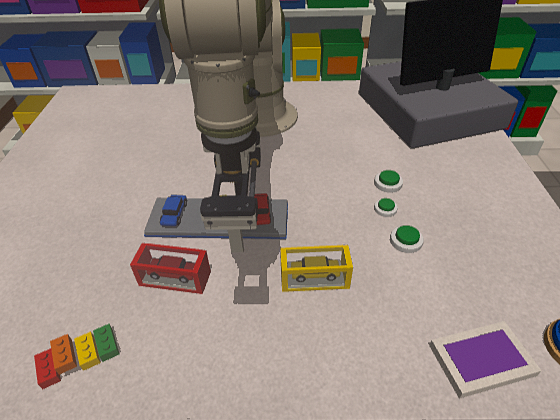

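View pics/side.png

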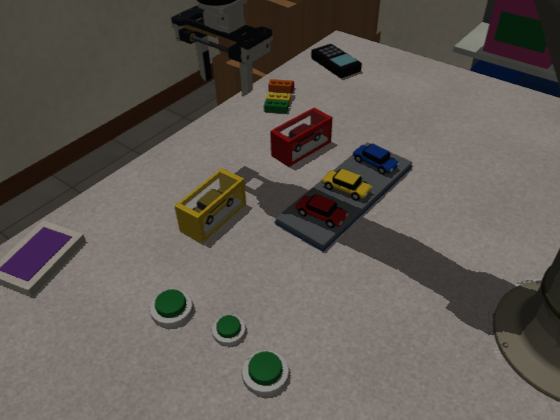

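Scene: the candidates for the button are the green ones at (389,179), (386,206) and (407,237); in the side view they are at (265,370), (229,327) and (171,305). The middle one looks smallest. The red car is at side (320,208), mostly hidden by the gripper in the scene view. The red box is at scene (170,268), side (302,136). Next I measure them and check a crop.

Run:
```python
from h import *
import pickle
cs=pickle.load(open("c.pkl","rb"))
for n,c in cs.items():
    hsv=cv2.cvtColor(c["image"],cv2.COLOR_RGB2HSV); H,S,V=cv2.split(hsv)
    for col,m in dict(green=(abs(H.astype(int)-65)<15)&(S>120)&(V>40),red=((H<6)|(H>174))&(S>140)&(V>50),yel=(abs(H.astype(int)-25)<5)&(S>140)&(V>80),blue=(abs(H.astype(int)-110)<10)&(S>120)&(V>60)).items():
        k,l,st,ce=cv2.connectedComponentsWithStats(m.astype(np.uint8))
        for i in range(1,k):
            x,y,w,h,a=st[i]
            if a<60 or y<100 and n=="scene" : continue
            print(n,col,st[i],ce[i].round(1),[plane(c,*ce[i],z).round(0).tolist() for z in(22,56,70)], end=" ")
            if col=="green":
                p=[plane(c,*q[0],22) for q in cv2.findContours((l==i).astype(np.uint8),0,1)[0][0]]
                (cc,r)=cv2.minEnclosingCircle(np.array(p,np.float32)); print("circ",np.round(cc,1),round(2*r,1),end="")
            print()
a=cs["side"]["image"][90:250,170:430]; b=cs["side"]["image"][280:400,130:310]
a=cv2.resize(a,(780,480),interpolation=2); cv2.imwrite("pics/cropA.png",a[:,:,::-1])
b=cv2.resize(b,(720,480),interpolation=2); cv2.imwrite("pics/cropB.png",b[:,:,::-1])
```

```text
scene green [380 171  20  14 227] [389.2 177.4] [[356.0, 348.0], [398.0, 335.0], [415.0, 329.0]] circ [355.5 348.2] 61.7
scene green [379 199  16  12 157] [386.3 204.4] [[460.0, 321.0], [497.0, 309.0], [512.0, 304.0]] circ [458.8 321. ] 43.1
scene green [397 226  23  19 348] [407.8 234.9] [[562.0, 350.0], [594.0, 337.0], [607.0, 331.0]] circ [561.9 350. ] 58.5
scene green [ 94 325  16  31  66] [ 99.2 336.5] [[806.0, -269.0], [826.0, -252.0], [835.0, -245.0]] circ [ 812.7 -259.4] 60.6
scene red [519 107  28  21 371] [532.4 116.7] [[69.0, 845.0], [125.0, 807.0], [148.0, 792.0]] 
scene red [255 194  13  15 133] [261.7 200.8] [[439.0, 19.0], [477.0, 21.0], [493.0, 22.0]] 
scene red [257 213  13  12 126] [263.  218.6] [[502.0, 23.0], [537.0, 26.0], [552.0, 27.0]] 
scene red [ 130  244   78   50 1143] [168.5 267.9] [[647.0, -172.0], [675.0, -160.0], [687.0, -155.0]] 
scene red [ 34 349  27  40 626] [ 45.2 369.2] [[868.0, -344.0], [885.0, -323.0], [892.0, -315.0]] 
scene yel [ 280  245   73   47 1832] [315.5 266.4] [[649.0, 138.0], [677.0, 135.0], [688.0, 133.0]] 
scene yel [ 74 332  26  38
[... 1017 characters left out ...]
79.0, 16.0], [471.0, 29.0]] 
side red [297 197  50  29 265] [324.5 212.7] [[477.0, 5.0], [458.0, 36.0], [450.0, 48.0]] 
side yel [267  93  24   7 135] [278.6  95.9] [[825.0, -292.0], [790.0, -247.0], [775.0, -229.0]] 
side yel [175 169  69  49 593] [208.8 193.1] [[705.0, 100.0], [675.0, 126.0], [662.0, 137.0]] 
side yel [334 169  26  16 231] [346.8 176.1] [[504.0, -119.0], [483.0, -82.0], [475.0, -67.0]] 
side yel [322 170  49  27 284] [347.6 184.3] [[488.0, -97.0], [468.0, -61.0], [460.0, -46.0]] 
side blue [354 144  35  15 254] [371.6 150.5] [[508.0, -230.0], [487.0, -188.0], [479.0, -171.0]] 
side blue [382 159  16  11 109] [389.9 163.9] [[451.0, -211.0], [433.0, -170.0], [425.0, -154.0]]
```

View pics/cropA.png

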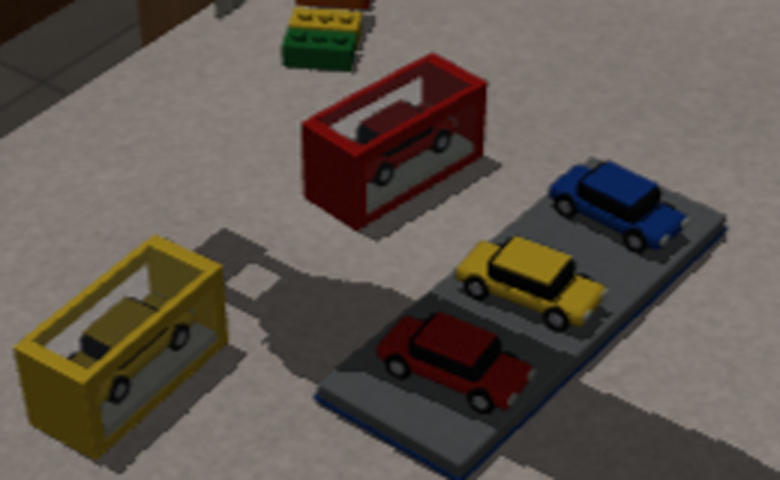

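View pics/cropB.png

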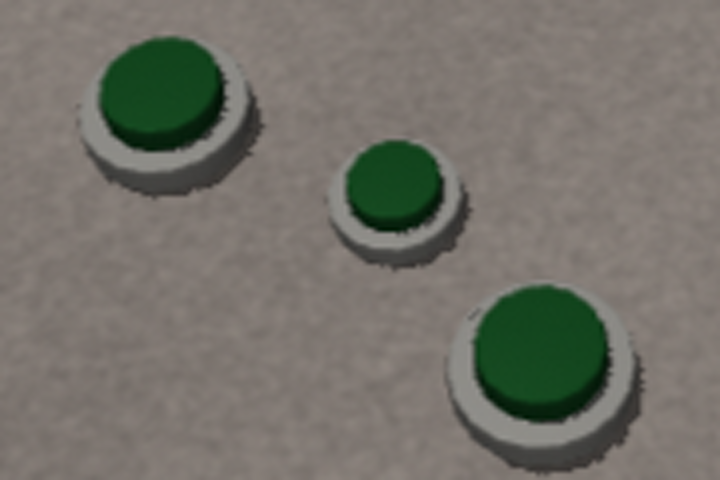

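The middle button at crop (395,190) is clearly the smallest: about 40 mm across, the others 50 mm or more. Its top is near (456,322). The crop shows the red car nearest the buttons, and the red box behind the blue end of the plinth. I close the fingers and go above the button.

```bash
python3 -m jog '[{"tx":0.4,"ty":-0.335,"fingers":0},{"tx":0.4,"ty":-0.335},{"tx":0.4,"ty":-0.335},{"tx":0.4,"ty":-0.335},{"tx":0.4,"ty":-0.335},{"tx":0.4,"ty":-0.335},{"tx":0.4,"ty":-0.335},{"tx":0.4,"ty":-0.335}]'
python3 -m jog '[{"tx":0.4,"ty":-0.335},{"tx":0.4,"ty":-0.335},{"tx":0.4,"ty":-0.335},{"tx":0.4,"ty":-0.335},{"tx":0.4,"ty":-0.335},{"tx":0.4,"ty":-0.335},{"tx":0.4,"ty":-0.335},{"tx":0.4,"ty":-0.335}]'
python3 -m jog '[{},{},{}]'
python3 - <<'E'
from h import *
import pickle
cs={n:camera(n) for n in("scene","wrist")}
pickle.dump(cs,open("c2.pkl","wb"))
for n,c in cs.items(): cv2.imwrite(f"pics/{n}2.png",c["image"][:,:,::-1])
E
```

```text
validation failed for argument at $[0]...
validation failed for argument at $[0]...
validation failed for argument at $[0]...
```

View pics/scene2.png

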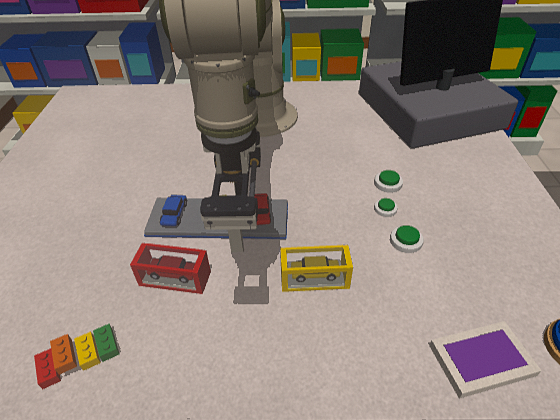

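View pics/wrist2.png

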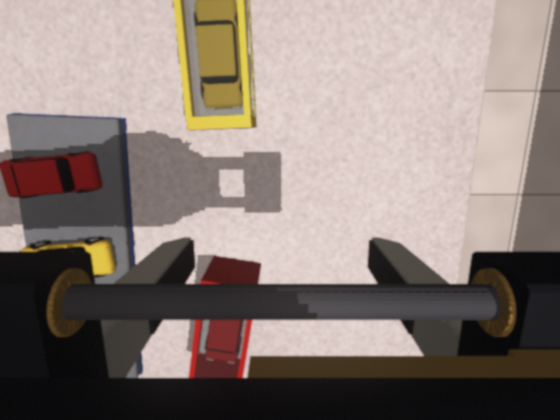

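The calls were refused and the arm has not moved. The wrist view shows the red car at (50,175), and part of the red box at (225,320). Every key is probably required in each row.

```bash
python3 -m jog '[{"tx":0,"ty":0,"tz":0,"wx":0,"wy":0,"wz":0,"fingers":0}]'; python3 -m jog --help | head -30
```

```text
t: 0.3
tcp_pos: [724.8, -0.0, 237.1]
ee_rot: [-3.141, 0.0, 1.571]
force: [0.8, -0.7, -0.3]
width: 88.8
gripper_force: 0.0invalid input: not JSON, or not a number
```

```bash
python3 -m jog '[{"tx":0.4,"ty":-0.335,"tz":0,"wx":0,"wy":0,"wz":0,"fingers":0},{"tx":0.4,"ty":-0.335,"tz":0,"wx":0,"wy":0,"wz":0,"fingers":0},{"tx":0.4,"ty":-0.335,"tz":0,"wx":0,"wy":0,"wz":0,"fingers":0},{"tx":0.4,"ty":-0.335,"tz":0,"wx":0,"wy":0,"wz":0,"fingers":0},{"tx":0.4,"ty":-0.335,"tz":0,"wx":0,"wy":0,"wz":0,"fingers":0},{"tx":0.4,"ty":-0.335,"tz":0,"wx":0,"wy":0,"wz":0,"fingers":0},{"tx":0.4,"ty":-0.335,"tz":0,"wx":0,"wy":0,"wz":0,"fingers":0},{"tx":0.4,"ty":-0.335,"tz":0,"wx":0,"wy":0,"wz":0,"fingers":0}]'
python3 -m jog '[{"tx":0.4,"ty":-0.335,"tz":0,"wx":0,"wy":0,"wz":0,"fingers":0},{"tx":0.4,"ty":-0.335,"tz":0,"wx":0,"wy":0,"wz":0,"fingers":0},{"tx":0.4,"ty":-0.335,"tz":0,"wx":0,"wy":0,"wz":0,"fingers":0},{"tx":0.4,"ty":-0.335,"tz":0,"wx":0,"wy":0,"wz":0,"fingers":0},{"tx":0.4,"ty":-0.335,"tz":0,"wx":0,"wy":0,"wz":0,"fingers":0},{"tx":0.4,"ty":-0.335,"tz":0,"wx":0,"wy":0,"wz":0,"fingers":0},{"tx":0.4,"ty":-0.335,"tz":0,"wx":0,"wy":0,"wz":0,"fingers":0},{"tx":0.4,"ty":-0.335,"tz":0,"wx":0,"wy":0,"wz":0,"fingers":0}]'
python3 -m jog '[{"tx":0,"ty":0,"tz":0,"wx":0,"wy":0,"wz":0,"fingers":0},{"tx":0,"ty":0,"tz":0,"wx":0,"wy":0,"wz":0,"fingers":0},{"tx":0,"ty":0,"tz":0,"wx":0,"wy":0,"wz":0,"fingers":0}]'
python3 - <<'E'
from h import *
import pickle
c=camera("scene"); pickle.dump(c,open("c2.pkl","wb"))
cv2.imwrite("pics/scene3.png",cv2.resize(c["image"][150:310,110:370],(780,480),interpolation=2)[:,:,::-1])
E
```

```text
t: 1.1
tcp_pos: [590.3, 160.7, 237.5]
ee_rot: [3.141, -0.0, 1.571]
force: [-0.1, 0.1, 0.1]
width: 25.7
gripper_force: 0.0
t: 1.9
tcp_pos: [456.3, 320.8, 237.5]
ee_rot: [3.141, -0.0, 1.571]
force: [1.2, 0.8, 0.0]
width: 0.6
gripper_force: 0.0
t: 2.2
tcp_pos: [457.6, 319.2, 237.4]
ee_rot: [3.141, 0.0, 1.57]
force: [0.4, 1.3, 0.3]
width: 0.3
gripper_force: 0.0
```

View pics/scene3.png

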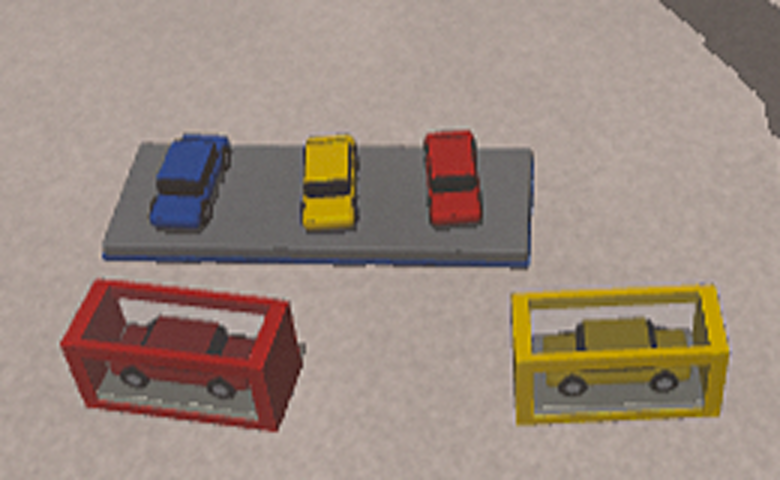

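All three cars and both boxes are now in clear view in the scene image. Red car roof at crop (450,160), red box top corners at crop (97,281), (292,300), (270,366), (62,346).

```bash
python3 - <<'E'
from h import *
import pickle
c=pickle.load(open("c2.pkl","rb")); s=pickle.load(open("c.pkl","rb"))["side"]
P=lambda q:np.array(q)/3
S=P([(97,281),(292,300),(270,366),(62,346)])+(110,150); T=P([(303,122),(433,53),(487,83),(365,148)])+(170,90)
print("box",np.mean([plane(c,*p,70) for p in S],0),np.mean([plane(s,*p,70) for p in T],0))
print("roof",plane(c,110+450/3,150+160/3,56),plane(s,321.3,202.6,56))
# other end/face cues: plinth x extent and car length
print("car rear",plane(c,110+455/3,150+220/3,35),"plinth R corners",plane(c,110+533/3,150+150/3,20),plane(c,110+530/3,150+254/3,20))
print(readout.get_state()["tcp_pos"])
E
python3 -m jog '[{"tx":0.05,"ty":-0.03,"tz":0.5,"wx":0,"wy":0,"wz":0,"fingers":0},{"tx":0,"ty":0,"tz":0.6,"wx":0,"wy":0,"wz":0,"fingers":0},{"tx":0,"ty":0,"tz":0.6,"wx":0,"wy":0,"wz":0,"fingers":0},{"tx":0,"ty":0,"tz":0.6,"wx":0,"wy":0,"wz":0,"fingers":0},{"tx":0,"ty":0,"tz":0.5,"wx":0,"wy":0,"wz":0,"fingers":0},{"tx":0,"ty":0,"tz":0.4,"wx":0,"wy":0,"wz":0,"fingers":0},{"tx":0,"ty":0,"tz":0.3,"wx":0,"wy":0,"wz":0,"fingers":0},{"tx":0,"ty":0,"tz":0,"wx":0,"wy":0,"wz":0,"fingers":0}]'
```

```text
box [ 659.66833033 -157.48363875] [ 656.85001361 -166.96984035]
roof [486.09555069  17.49277359] [479.02665941  15.82096761]
car rear [531.17785559  21.67327067] plinth R corners [435.51271487  82.55754056] [553.82941168  78.41673005]
[457.74102568 319.0703984  237.44201882]
t: 3.05
tcp_pos: [455.4, 321.0, 60.6]
ee_rot: [-3.139, 0.002, 1.569]
force: [0.3, 0.1, 1.3]
width: 0.1
gripper_force: 0.0
```

```bash
python3 -m jog '[{"tx":0,"ty":0,"tz":0.2,"wx":0,"wy":0,"wz":0,"fingers":0},{"tx":0,"ty":0,"tz":0.15,"wx":0,"wy":0,"wz":0,"fingers":0},{"tx":0,"ty":0,"tz":0.1,"wx":0,"wy":0,"wz":0,"fingers":0},{"tx":0,"ty":0,"tz":0.06,"wx":0,"wy":0,"wz":0,"fingers":0},{"tx":0,"ty":0,"tz":0,"wx":0,"wy":0,"wz":0,"fingers":0},{"tx":0,"ty":0,"tz":0,"wx":0,"wy":0,"wz":0,"fingers":0}]'
```

```text
t: 3.65
tcp_pos: [455.8, 322.4, 37.3]
ee_rot: [3.141, -0.0, 1.571]
force: [1.5, -0.6, 3.5]
width: 0.5
gripper_force: 1.8
```

```bash
python3 -m jog '[{"tx":0,"ty":0,"tz":0.04,"wx":0,"wy":0,"wz":0,"fingers":0},{"tx":0,"ty":0,"tz":0.03,"wx":0,"wy":0,"wz":0,"fingers":0},{"tx":0,"ty":0,"tz":0,"wx":0,"wy":0,"wz":0,"fingers":0},{"tx":0,"ty":0,"tz":0,"wx":0,"wy":0,"wz":0,"fingers":0}]'
```

```text
t: 4.05
tcp_pos: [455.8, 322.5, 34.9]
ee_rot: [3.14, -0.001, 1.571]
force: [-2.0, -2.5, 21.5]
width: 0.2
gripper_force: 10.7
```

Button bottomed out (21 N at 6 mm). Raise and cross to the red car: about (482,17).

```bash
python3 -m jog '[{"tx":0,"ty":0,"tz":-0.2,"wx":0,"wy":0,"wz":0,"fingers":0},{"tx":0,"ty":0,"tz":-0.4,"wx":0,"wy":0,"wz":0,"fingers":0},{"tx":0,"ty":0,"tz":-0.5,"wx":0,"wy":0,"wz":0,"fingers":0},{"tx":0,"ty":0,"tz":-0.5,"wx":0,"wy":0,"wz":0,"fingers":0},{"tx":0,"ty":0,"tz":-0.5,"wx":0,"wy":0,"wz":0,"fingers":0},{"tx":0,"ty":0,"tz":-0.5,"wx":0,"wy":0,"wz":0,"fingers":0},{"tx":0,"ty":0,"tz":-0.4,"wx":0,"wy":0,"wz":0,"fingers":0},{"tx":0,"ty":0,"tz":0,"wx":0,"wy":0,"wz":0,"fingers":0}]'
python3 -m jog '[{"tx":-0.4,"ty":0.03,"tz":0,"wx":0,"wy":0,"wz":0,"fingers":0},{"tx":-0.4,"ty":0.03,"tz":0,"wx":0,"wy":0,"wz":0,"fingers":0},{"tx":-0.4,"ty":0.03,"tz":0,"wx":0,"wy":0,"wz":0,"fingers":0},{"tx":-0.4,"ty":0.03,"tz":0,"wx":0,"wy":0,"wz":0,"fingers":0},{"tx":-0.4,"ty":0.04,"tz":0,"wx":0,"wy":0,"wz":0,"fingers":0},{"tx":-0.4,"ty":0.04,"tz":0,"wx":0,"wy":0,"wz":0,"fingers":0},{"tx":-0.4,"ty":0.04,"tz":0,"wx":0,"wy":0,"wz":0,"fingers":0},{"tx":-0.4,"ty":0.04,"tz":0,"wx":0,"wy":0,"wz":0,"fingers":0}]'
python3 -m jog '[{"tx":-0.4,"ty":0.04,"tz":0,"wx":0,"wy":0,"wz":0,"fingers":0},{"tx":-0.4,"ty":0.04,"tz":0,"wx":0,"wy":0,"wz":0,"fingers":0},{"tx":-0.4,"ty":0.04,"tz":0,"wx":0,"wy":0,"wz":0,"fingers":0},{"tx":-0.4,"ty":0.04,"tz":0,"wx":0,"wy":0,"wz":0,"fingers":0},{"tx":-0.4,"ty":0.04,"tz":0,"wx":0,"wy":0,"wz":0,"fingers":0},{"tx":-0.4,"ty":0.04,"tz":0,"wx":0,"wy":0,"wz":0,"fingers":0},{"tx":-0.4,"ty":0.0,"tz":0,"wx":0,"wy":0,"wz":0,"fingers":0},{"tx":0,"ty":0,"tz":0,"wx":0,"wy":0,"wz":0,"fingers":0}]'
python3 - <<'E'
from h import *
c=camera("wrist"); cv2.imwrite("pics/wrist4.png",c["image"][:,:,::-1])
print(proj(c,[482,17,56]),readout.get_state()["tcp_pos"])
E
```

```text
t: 4.85
tcp_pos: [456.2, 323.4, 185.9]
ee_rot: [3.139, -0.003, 1.571]
force: [-0.9, -0.1, -0.3]
width: 0.5
gripper_force: 0.0
t: 5.65
tcp_pos: [468.9, 161.7, 182.5]
ee_rot: [-3.14, 0.0, 1.571]
force: [-0.2, -0.2, -0.5]
width: 0.4
gripper_force: 0.0
t: 6.45
tcp_pos: [480.8, 20.1, 182.6]
ee_rot: [-3.14, 0.001, 1.568]
force: [-0.3, -0.2, -0.4]
width: 0.4
gripper_force: 0.0
(np.float64(283.8239189140114), np.float64(208.4706634919827)) [480.98173247  21.61579703 182.72076209]
```

View pics/wrist4.png

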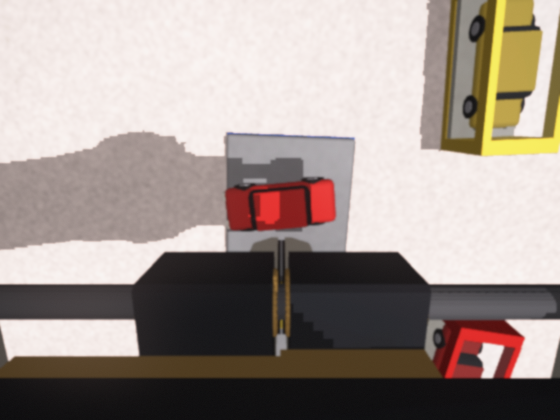

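The wrist view shows the red car's roof centred near (281,206). My estimate projects to (284,208), so they agree. Descend to TCP z≈102 and hold for two seconds.

```bash
python3 -m jog '[{"tx":-0.08,"ty":0,"tz":0.3,"wx":0,"wy":0,"wz":0,"fingers":0},{"tx":0,"ty":0,"tz":0.4,"wx":0,"wy":0,"wz":0,"fingers":0},{"tx":0,"ty":0,"tz":0.4,"wx":0,"wy":0,"wz":0,"fingers":0},{"tx":0,"ty":0,"tz":0.3,"wx":0,"wy":0,"wz":0,"fingers":0},{"tx":0,"ty":0,"tz":0.2,"wx":0,"wy":0,"wz":0,"fingers":0},{"tx":0,"ty":0,"tz":0,"wx":0,"wy":0,"wz":0,"fingers":0}]'
for i in 1 2 3; do python3 -m jog '[{"tx":0,"ty":0,"tz":0,"wx":0,"wy":0,"wz":0,"fingers":0},{"tx":0,"ty":0,"tz":0,"wx":0,"wy":0,"wz":0,"fingers":0},{"tx":0,"ty":0,"tz":0,"wx":0,"wy":0,"wz":0,"fingers":0},{"tx":0,"ty":0,"tz":0,"wx":0,"wy":0,"wz":0,"fingers":0},{"tx":0,"ty":0,"tz":0,"wx":0,"wy":0,"wz":0,"fingers":0},{"tx":0,"ty":0,"tz":0,"wx":0,"wy":0,"wz":0,"fingers":0},{"tx":0,"ty":0,"tz":0,"wx":0,"wy":0,"wz":0,"fingers":0},{"tx":0,"ty":0,"tz":0,"wx":0,"wy":0,"wz":0,"fingers":0}]' | head -2; done
```

```text
t: 7.1
tcp_pos: [480.8, 19.3, 102.1]
ee_rot: [-3.139, 0.0, 1.572]
force: [0.6, -0.1, -0.1]
width: 0.6
gripper_force: 0.0
t: 7.9
tcp_pos: [481.5, 18.5, 103.4]
t: 8.7
tcp_pos: [481.5, 18.5, 103.4]
t: 9.5
tcp_pos: [481.5, 18.5, 103.4]
```

```bash
python3 -m jog '[{"tx":0,"ty":0,"tz":-0.3,"wx":0,"wy":0,"wz":0,"fingers":0},{"tx":0,"ty":0,"tz":-0.4,"wx":0,"wy":0,"wz":0,"fingers":0},{"tx":0,"ty":0,"tz":-0.5,"wx":0,"wy":0,"wz":0,"fingers":0},{"tx":0,"ty":0,"tz":-0.5,"wx":0,"wy":0,"wz":0,"fingers":0},{"tx":0,"ty":0,"tz":-0.4,"wx":0,"wy":0,"wz":0,"fingers":0},{"tx":0,"ty":0,"tz":0,"wx":0,"wy":0,"wz":0,"fingers":0}]'
python3 -m jog '[{"tx":-0.45,"ty":0.44,"tz":0,"wx":0,"wy":0,"wz":0,"fingers":0},{"tx":-0.45,"ty":0.44,"tz":0,"wx":0,"wy":0,"wz":0,"fingers":0},{"tx":-0.45,"ty":0.44,"tz":0,"wx":0,"wy":0,"wz":0,"fingers":0},{"tx":-0.45,"ty":0.44,"tz":0,"wx":0,"wy":0,"wz":0,"fingers":0},{"tx":-0.45,"ty":0.44,"tz":0,"wx":0,"wy":0,"wz":0,"fingers":0},{"tx":-0.45,"ty":0.44,"tz":0,"wx":0,"wy":0,"wz":0,"fingers":0},{"tx":-0.45,"ty":0.44,"tz":0,"wx":0,"wy":0,"wz":0,"fingers":0},{"tx":-0.45,"ty":0.44,"tz":0,"wx":0,"wy":0,"wz":0,"fingers":0}]'
python3 -m jog '[{"tx":0,"ty":0,"tz":0,"wx":0,"wy":0,"wz":0,"fingers":0},{"tx":0,"ty":0,"tz":0,"wx":0,"wy":0,"wz":0,"fingers":0},{"tx":0,"ty":0,"tz":0,"wx":0,"wy":0,"wz":0,"fingers":0}]'
python3 - <<'E'
from h import *
c=camera("wrist"); cv2.imwrite("pics/wrist5.png",c["image"][:,:,::-1])
print(proj(c,[658,-162,70]),readout.get_state()["tcp_pos"])
E
```

```text
t: 10.1
tcp_pos: [482.6, 18.5, 210.7]
ee_rot: [3.137, -0.0, 1.571]
force: [0.3, 0.4, 0.4]
width: 0.4
gripper_force: 0.0
t: 10.9
tcp_pos: [657.8, -162.4, 207.0]
ee_rot: [-3.14, -0.0, 1.571]
force: [-0.2, 0.7, -0.3]
width: 0.7
gripper_force: 0.0
t: 11.2
tcp_pos: [656.6, -160.4, 207.6]
ee_rot: [-3.14, -0.001, 1.572]
force: [-0.4, 0.9, 0.4]
width: 0.4
gripper_force: 0.0
(np.float64(283.94710775853173), np.float64(204.1302668994813)) [ 656.72009189 -160.29109534  207.96802484]
```

View pics/wrist5.png

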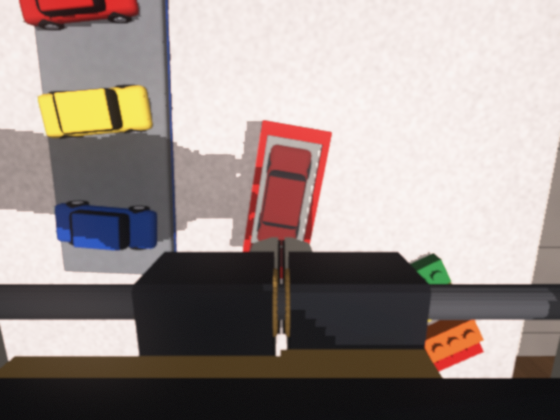

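The red box's far edge has its middle at (296,127). From that edge and its axis the top centre is at about (282,204), and my estimate projects to (284,204). Descend and hold.

```bash
python3 -m jog '[{"tx":-0.03,"ty":0.02,"tz":0.3,"wx":0,"wy":0,"wz":0,"fingers":0},{"tx":0,"ty":0,"tz":0.4,"wx":0,"wy":0,"wz":0,"fingers":0},{"tx":0,"ty":0,"tz":0.4,"wx":0,"wy":0,"wz":0,"fingers":0},{"tx":0,"ty":0,"tz":0.4,"wx":0,"wy":0,"wz":0,"fingers":0},{"tx":0,"ty":0,"tz":0.2,"wx":0,"wy":0,"wz":0,"fingers":0},{"tx":0,"ty":0,"tz":0.1,"wx":0,"wy":0,"wz":0,"fingers":0},{"tx":0,"ty":0,"tz":0,"wx":0,"wy":0,"wz":0,"fingers":0}]'
for i in 1 2 3; do python3 -m jog '[{"tx":0,"ty":0,"tz":0,"wx":0,"wy":0,"wz":0,"fingers":0},{"tx":0,"ty":0,"tz":0,"wx":0,"wy":0,"wz":0,"fingers":0},{"tx":0,"ty":0,"tz":0,"wx":0,"wy":0,"wz":0,"fingers":0},{"tx":0,"ty":0,"tz":0,"wx":0,"wy":0,"wz":0,"fingers":0},{"tx":0,"ty":0,"tz":0,"wx":0,"wy":0,"wz":0,"fingers":0},{"tx":0,"ty":0,"tz":0,"wx":0,"wy":0,"wz":0,"fingers":0},{"tx":0,"ty":0,"tz":0,"wx":0,"wy":0,"wz":0,"fingers":0},{"tx":0,"ty":0,"tz":0,"wx":0,"wy":0,"wz":0,"fingers":0}]' | head -2; done
python3 -c "
from h import *
print(arm.hand_in())"
```

```text
t: 11.95
tcp_pos: [658.3, -162.8, 117.9]
ee_rot: [-3.141, -0.0, 1.571]
force: [-0.0, -0.8, 1.2]
width: 0.4
gripper_force: 0.0
t: 12.75
tcp_pos: [658.5, -163.0, 118.4]
t: 13.55
tcp_pos: [658.5, -163.0, 118.4]
t: 14.35
tcp_pos: [658.5, -163.0, 118.4]
the job is handed in; nothing more can be done
None
```

I pressed the smallest green button fully and released it, then pointed for 2.4 s each at the red car's roof and the red box's top. I handed the job in still pointing at the box, at about 14 s; no verdict came back, and nothing in the readings suggested the arm touched a toy, a box or the plinth.

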